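# Hang the tin pail on the prong stand by its wire handle

### The arm

A 6-joint arm with a two-finger parallel gripper is mounted at the origin on a cart in front of the work surface, level with it; the furniture and walls round the work are solid. World frame = base frame: x ahead of the robot, y to its left, z up, the work surface at z = 0. Lengths are in m, angles in rad, forces in N, time in s.
With the tool pointing down it reaches from about 0.35 to 1 m from the base axis. Payload 7.1 kg.
Tool frame: the origin (TCP) lies midway between the tips of the shut fingers; the grasp point (between the pads) lies 19 mm behind it; z points along the fingers, y is the line along which they close (so a half turn about z gives the same grasp; the last joint's range is limited). The gripper opens to 85 mm and grips with 20 to 120 N. Pads are 22 mm wide; open, the fingers measure 114 mm over their backs; the gripper's body (76 mm by 85 mm) begins 54 mm behind the grasp point. The pads swing forward as they close: fully open they stand 13 mm farther back than shut.
Start: joints at [-1.204, 0.423, 1.63, -0, 1.089, -0.019], TCP at [0.235, -0.579, 0.231] pointing down, gripper open.
Joint ranges: [-3, 3], [-0.9, 2.11], [0.09, 2.58], [-1.31, 4.45], [0.11, 2.69], [-2.54, 2.54]. Speed limits (rad/s): [2.39, 2.39, 3.01, 3.14, 3.14, 3.14].

### API

Orientations are given as a unit quaternion [w, x, y, z].
In Python, from bench import readout, viewer, hand_in gives the robot as it stands.
- The arm moves only by the shell command python3 -m creep 'ROWS'. ROWS is rows parted by semicolons, their numbers by spaces, 1 to 10 of them, each of 7 numbers: dx, dy, dz in m, then a rotation vector rx, ry, rz in rad, then the finger opening in m; each row is the pose to reach, as a shift and turn from the pose commanded when the command began, along the tool's axes at that moment; what a row does not reach only later rows make up. A row lasts 1/10 s, in which the tool goes at most 0.05 m and 0.15 rad, less where a joint would pass 70% of its speed; a pose out of reach is approached as far as the arm can. The fingers move at their own pace and stop on an object; the grip force is fixed at half the most. Time passes only in rows, so rows that do not move let the fingers close. It prints the time, the measured TCP pose, the force, the opening and the grip force at its end.
- readout.observe(): the state, without advancing time (a new reading comes with each control period).
- viewer.snapshot(name): name is "side" or "top" or "wrist"; returns a dict with "image" (480x640x3 uint8, red, green, blue), "vertical_fov" (degrees; the focal length in pixels is half the picture's height over the tangent of half this angle, whatever the lens; pixels are square), "cx", "cy" (the principal point, pixels), "D" ([k1, k2, p1, p2, k3] as OpenCV has them; the pictures are not rectified), "origin" and "attitude" of the camera in the world; the wrist camera has in their place "tool_from_camera" (4x4, takes a point from camera to tool coordinates, whose origin is the TCP and whose axes are the flange's). Camera axes: x right, y down, z forward; pixel columns grow to the right and rows downward; lengths in m; the calibration is good to about 2 mm. A picture is of the moment at which its call begins: read the wrist's pose just before it. There is no depth.
- hand_in(): hands the job in; it is judged then, once.
The state is a dict: "time": time; "joints": joint angles; "joint_vel": joint speeds; "joint_efforts": joint torques, N m; "tcp_pos": TCP position; "tcp_rot": TCP orientation; "contact_force": force on the tool from outside, world axes, zero at the start; "wrist_torque": the same for the moment, N m; "finger_gap": finger opening in m; "grip_force": force on a finger pad.
Only numpy, scipy, OpenCV 4.12 (cv2) and the standard library are available. Lean on these libraries where they do the work, as an engineer would, in place of code of your own. Each camera call takes 0.05 s, during which the arm holds its last target. There are 200 camera calls.

### The job

Fold up the wire handle of the little blue tin pail until it stands upright, leaving the pail standing where it is. Then carry the pail by that handle to the counter stand, hang it on the two springy prongs so that they gently take its weight while you still hold the handle, and let go with the wire resting in the dips just behind the red prong tips, the pail hanging straight and still. The prongs are clamped at a different height every time, so feel for them and do not press hard; leave the other things alone.

Things in the scene. Friction and masses are not known exactly. Their poses are not given: they have to be found in the camera images.
- pail: Blue tin pail, 60 high, 77 across at the rim, 63 at the foot, with a roll of paper tape fixed inside; loose, 0.2 to 0.45 kg. Origin: centre of its underside, z up. Ears on its +y and -y sides, 54 above the underside, carry the wire handle. Empty clear racks, 89 high, stand on the table beside it on the robot's right, between pail and stand: carry it over them.
- bail: Wire handle (bail) of the pail: steel wire 5 thick, a bracket 105 wide. Origin on its hinge line, on the pail's axis, 54 above the underside; y along the hinge line, z from the hinge to the middle of the grip (upright when parallel to the pail's z). The hinge is slightly stiff (0.018 Nm): it stays at any angle and swings either way. A push of a few N through the handle slides or tips the pail.
- bail_grip (a point): Middle of the handle's straight 80 long top (along the bail's y), 88 from the hinge. A wooden roller, 10 thick and 38 long, turns freely on the wire here: pinch it, fingers closing across it. At the start it is folded to the pail's -x side, towards the robot, 3 to 15 degrees below level, with about 45 of free air between it and the pail's side for a finger. Axes as bail.
- stand: Fixed counter stand. Origin: foot of its post (14 thick, top at 270), z up; foot plate 170 x 100 x 8 under the prongs. Two level round wire prongs, 6 thick, at y = +31 and -31, run towards -x from a clamp on the post. Their height is unknown and not reported: straight part's centre line 195 to 229 above the table, fixed during a run. Fingers across the wire fit between them (56 clear).
- under_dips (a point): Point on the table straight below the middle of the prongs' dips, at x = -110 of the stand (axes as the stand); the handle wire shall hang above it, across both prongs, along the stand's y. The prongs are straight from x = -17 to -99; the dips' floor (x = -106 to -114) is 6 lower. The prongs are sprung: they give 0.8 mm per N, up to 12 mm down; over 15 N damages them.
- under_tips (a point): Point on the table midway below the upturned red prong ends, x = -121 of the stand; these rise 13 above the straight part's centre line. The prongs must enter the opening of the raised handle (95 wide, about 79 between wire and rim) tips first: bring the pail in from the stand's -x side with the wire above the tips and the rim below the prongs, then lower.
- black_pad: Bystander: flat black ink pad, 69 x 86 x 21; origin under its centre.
- yellow_carton: Bystander: yellow carton, 72 x 92 x 24; origin under its centre.
- pink_carton: Bystander: pink carton, 68 x 100 x 18; origin under its centre.
- pocket_stamp: Bystander: small black stamp standing upright, 23 x 23 x 68; origin under its centre.

How it is judged:
By the outcome, as a careful person would: the job done as asked, in the order asked, and still so for the second after the job is handed in, with the robot touching nothing.
It also fails if it takes over 69 s, if anything falls off the work surface, if the arm or the gripper's body presses on something with over 40 N, if the wrist force passes 120 N, or if a joint passes its speed limit or range.

## Working session

There is one attempt and no reset: what is moved stays moved. The work goes in short steps, Python scripts to look and compute and a shell command to move; the robot and the scene stay as the last step left them, time stands still between calls to the robot, and variables do not carry over. Pictures are saved under pics/ and viewed, at most 10 in all, crops included, and the job is handed in when it is done.

```bash
mkdir -p pics; ls
cat > h.py <<'E'
import numpy as np, cv2, pickle
from bench import readout, viewer
from scipy.spatial.transform import Rotation as R
def q(w): return R.from_quat([w[1],w[2],w[3],w[0]]).as_matrix()
def snap(name, fn):
    o=readout.observe(); s=viewer.snapshot(name); s=dict(s); s['obs']=o
    cv2.imwrite('pics/%s.png'%fn, s['image'][:,:,::-1]); pickle.dump(s,open('pics/%s.pkl'%fn,'wb')); return s
def load(fn): return pickle.load(open('pics/%s.pkl'%fn,'rb'))
def cam(s):
    f=240/np.tan(np.radians(s['vertical_fov'])/2)
    K=np.array([[f,0,s['cx']],[0,f,s['cy']],[0,0,1.]])
    if 'tool_from_camera' in s:
        T=np.array(s['tool_from_camera']); Rt=q(s['obs']['tcp_rot'])
        Rc=Rt@T[:3,:3]; o=Rt@T[:3,3]+np.array(s['obs']['tcp_pos'])
    else:
        a=np.array(s['attitude']); Rc=a if a.shape==(3,3) else q(a); o=np.array(s['origin'])
    return K,np.array(s['D'],float),Rc,o
def ray(s,p):
    K,D,Rc,o=cam(s); u=cv2.undistortPoints(np.array(p,float).reshape(-1,1,2),K,D).reshape(-1,2)
    d=np.c_[u,np.ones(len(u))]@Rc.T; return o,d/np.linalg.norm(d,axis=1)[:,None]
def onz(s,p,z):
    o,d=ray(s,p); return o+d*((z-o[2])/d[:,2])[:,None]
def tri(l):
    A=0;b=0
    for s,p in l:
        o,d=ray(s,[p]); P=np.eye(3)-np.outer(d[0],d[0]); A=A+P; b=b+P@o
    return np.linalg.solve(A,b)
def proj(s,X):
    K,D,Rc,o=cam(s); return cv2.projectPoints((np.array(X,float).reshape(-1,3)-o)@Rc,np.zeros(3),np.zeros(3),K,D)[0].reshape(-1,2)
E
python3 - <<'E'
from h import *
np.set_printoptions(precision=4,suppress=True)
for n in ['top','side','wrist']:
    s=snap(n,n+'0'); print({k:v for k,v in s.items() if k not in('image','obs')})
print(s['obs'])
E
```

```text
pics
{'vertical_fov': 50.19246903049344, 'cx': 314.7782971660714, 'cy': 233.21360130220882, 'D': array([-0.1028,  0.    ,  0.    ,  0.    ,  0.    ]), 'origin': array([0.4182, 0.1043, 1.0754]), 'attitude': array([-0.0351,  0.7069, -0.7056,  0.0343])}
{'vertical_fov': 48.20740994997242, 'cx': 320.1531707375803, 'cy': 235.0841681770195, 'D': array([-0.1464,  0.    ,  0.    ,  0.    ,  0.    ]), 'origin': array([ 0.4369, -0.5951,  0.7413]), 'attitude': array([-0.4163,  0.9076, -0.0491,  0.0225])}
{'vertical_fov': 68.68724916261972, 'cx': 322.302419685212, 'cy': 237.63087478158226, 'D': array([0.0118, 0.    , 0.    , 0.    , 0.    ]), 'tool_from_camera': array([[-0.0005, -0.9478, -0.3189,  0.0808],
       [ 1.    , -0.0004, -0.0002,  0.0007],
       [ 0.0001, -0.3189,  0.9478, -0.1422],
       [ 0.    ,  0.    ,  0.    ,  1.    ]])}
{'time': 0.1, 'joints': array([-1.204 ,  0.4238,  1.6306, -0.    ,  1.0886, -0.019 ]), 'joint_vel': array([ 0.0002, -0.0018, -0.0018,  0.0026, -0.0003, -0.0008]), 'joint_efforts': array([ -0.0006, -55.8428, -28.2448,  -0.0001,   0.003 ,  -0.    ]), 'tcp_pos': array([ 0.235 , -0.5786,  0.2306]), 'tcp_rot': array([-0.0007,  0.9815,  0.1917, -0.0001]), 'contact_force': array([-0.7281,  0.3327, -0.397 ]), 'wrist_torque': array([0.0083, 0.0091, 0.016 ]), 'grip_force': 0.0, 'finger_gap': 0.08537415118978857}
```

View pics/top0.png

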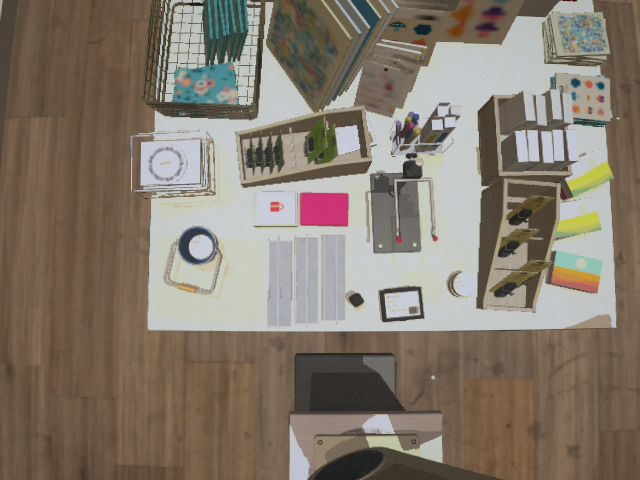

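View pics/side0.png

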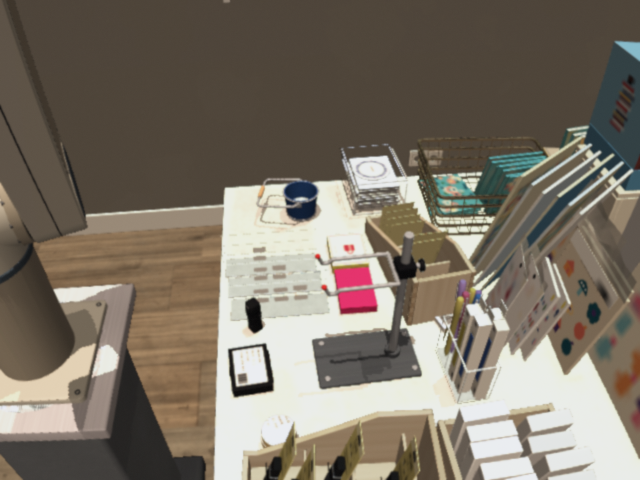

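Top: pail rim centre near (198,245), the wooden roller near (187,288), red tips (398,239) and (434,238), post (412,165), foot plate 372–420 × 172–252. Side: tips (318,257) and (323,290), roller (262,190). I'll measure these next.

Run:
```python
from h import *
np.set_printoptions(precision=4,suppress=True)
t=load('top0');s=load('side0')
def red(s,box):
    x0,y0,x1,y1=box; h=cv2.cvtColor(s['image'],cv2.COLOR_RGB2HSV)
    m=(((h[...,0]<6)|(h[...,0]>174))&(h[...,1]>150)&(h[...,2]>90)).astype(np.uint8)
    k=np.zeros_like(m);k[y0:y1,x0:x1]=m[y0:y1,x0:x1]
    n,_,st,c=cv2.connectedComponentsWithStats(k); return [(tuple(c[i]),st[i,4]) for i in range(1,n) if st[i,4]>4]
rt=red(t,(385,225,445,250)); rs=red(s,(305,245,335,300)); print(rt,rs)
rt=sorted(p for p,_ in rt); rs=sorted((p for p,_ in rs),key=lambda p:p[1])
A,B=[tri([(t,a),(s,b)]) for a,b in zip(rt,rs)]
print('tips',A,B,np.linalg.norm(A-B),proj(t,[A,B]),proj(s,[A,B]))
y=(A-B)/np.linalg.norm(A-B); print('yaw from tips',np.degrees(np.arctan2(-y[0],y[1])))
# plate
g=t['image'].astype(int); m=((g.max(2)<130)&(g.max(2)-g.min(2)<25)).astype(np.uint8); k=np.zeros_like(m);k[165:260,360:430]=m[165:260,360:430]
cs=max(cv2.findContours(k,0,1)[0],key=cv2.contourArea); r=cv2.minAreaRect(cs);print('plate',r); bp=cv2.boxPoints(r); print(onz(t,bp,.008)); 
# roller
for n,c,b in(('t',t,(165,270,215,300)),('s',s,(250,175,275,205))):
    h=cv2.cvtColor(c['image'],cv2.COLOR_RGB2HSV); x0,y0,x1,y1=b
    m=((h[...,0]>8)&(h[...,0]<22)&(h[...,1]>110)&(h[...,2]>100)).astype(np.uint8);k=np.zeros_like(m);k[y0:y1,x0:x1]=m[y0:y1,x0:x1]
    cc,_,st,ce=cv2.connectedComponentsWithStats(k)[0:4]; print(n,st[1:],ce[1:])
    pts=np.argwhere(k)[:,::-1]; 
    if len(pts)>5: print(cv2.minAreaRect(pts.astype(np.float32)))
h=cv2.cvtColor(t['image'],cv2.COLOR_RGB2HSV)
m=((h[...,0]>95)&(h[...,0]<130)&(h[...,1]>90)&(h[...,2]<140)).astype(np.uint8);k=np.zeros_like(m);k[215:280,165:230]=m[215:280,165:230]
cs=max(cv2.findContours(k,0,1)[0],key=cv2.contourArea);e=cv2.fitEllipse(cv2.convexHull(cs));print('pail',e,onz(t,[e[0]],.05),onz(t,[e[0]],.06))
a=cv2.resize(t['image'][205:310,145:250],None,fx=5,fy=5,interpolation=2); b=cv2.resize(s['image'][165:235,240:330],None,fx=3,fy=525/70,interpolation=2)
b=cv2.resize(s['image'][165:235,240:330],(270,210),interpolation=2); b=np.vstack([b,np.zeros((315,270,3),np.uint8)])
cv2.imwrite('pics/pail.png',np.hstack([a,b])[:,:,::-1])
```

```text
[((np.float64(435.0), np.float64(238.2)), np.int32(10)), ((np.float64(398.7142857142857), np.float64(239.5)), np.int32(14))] [((np.float64(317.4166666666667), np.float64(256.25)), np.int32(12)), ((np.float64(323.73333333333335), np.float64(286.93333333333334)), np.int32(15))]
tips [ 0.4929 -0.0361  0.2177] [ 0.4951 -0.0977  0.2181] 0.06167966357714754 [[398.7218 239.0915]
 [435.0075 237.8357]] [[316.9396 256.3107]
 [323.2797 286.992 ]]
yaw from tips 2.0185082019035843
plate ((395.5, 208.5), (87.0, 51.0), 90.0)
[[ 0.6693 -0.0116  0.008 ]
 [ 0.67   -0.1208  0.008 ]
 [ 0.4841 -0.117   0.008 ]
 [ 0.4841 -0.0098  0.008 ]]
t [[178 284  18   8  77]] [[186.4156 287.7792]]
((186.558837890625, 287.7647399902344), (17.947635650634766, 4.123105525970459), 14.03624439239502)
s [[259 187   5   9  23]] [[261.1304 191.2609]]
((261.1500244140625, 191.0500030517578), (2.2135939598083496, 8.854375839233398), 18.43494987487793)
pail ((196.2274169921875, 245.2122344970703), (35.060890197753906, 35.909339904785156), 21.458587646484375) [[0.4944 0.3447 0.05  ]] [[0.4936 0.3424 0.06  ]]
```

View pics/pail.png

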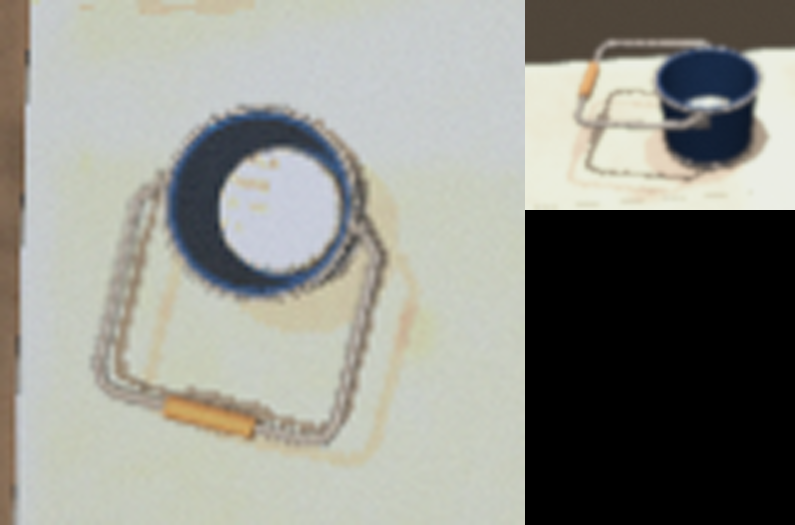

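The crop shows the handle folded towards the robot and turned about 14° (roller crop (210,417)), with rim centre at crop (262,200). Both match the masks.

```bash
cat >> h.py <<'E'
np.set_printoptions(precision=4,suppress=True)
def go(target,yax=None):
    """tool-frame shift and rotvec to reach TCP target, tool down with tool y at angle yax (rad, world)"""
    o=readout.observe(); Rt=q(o['tcp_rot']); d=Rt.T@(np.array(target)-o['tcp_pos'])
    rv=np.zeros(3)
    if yax is not None:
        y=np.array([np.cos(yax),np.sin(yax),0]); z=np.array([0,0,-1.]); x=np.cross(y,z)
        rv=R.from_matrix(Rt.T@np.c_[x,y,z]).as_rotvec()
    print('shift',d,'rot',rv,'rows',max(np.linalg.norm(d)/.05,np.linalg.norm(rv)/.15)); return d,rv
E
python3 - <<'E'
from h import *
t=load('top0');s=load('side0')
r=tri([(t,(186.5,287.7)),(s,(261.2,191.1))]); print('roller',r,proj(t,[r]),proj(s,[r]))
P=onz(t,[(197.3,245)],.06)[0]; print('pail',P)
v=P[:2]-r[:2]; print('dist',np.linalg.norm(v),'pail x angle',np.degrees(np.arctan2(v[1],v[0])))
# roller axis direction from top
a=np.radians(14.04); e=onz(t,[(186.5-9*np.cos(a),287.7-9*np.sin(a)),(186.5+9*np.cos(a),287.7+9*np.sin(a))],r[2]); w=e[0]-e[1]; print('len',np.linalg.norm(w),'axis',np.degrees(np.arctan2(w[1],w[0])))
go([.42,-.2,.32],np.radians(0));
E
```

```text
roller [0.41   0.3623 0.0513] [[186.4982 287.131 ]] [[260.6806 191.1408]]
pail [0.4941 0.3402 0.06  ]
dist 0.08691451438673155 pail x angle -14.737320400983585
len 0.03662476642574317 axis 76.65705468161042
shift [ 0.3139 -0.2813 -0.0889] rot [-0.001  -0.0007 -1.1849] rows 8.615330479497873
```

```bash
python3 -m creep '0.314 -0.281 -0.089 0 0 -1.185 0.06;0.314 -0.281 -0.089 0 0 -1.185 0.06;0.314 -0.281 -0.089 0 0 -1.185 0.06;0.314 -0.281 -0.089 0 0 -1.185 0.06;0.314 -0.281 -0.089 0 0 -1.185 0.06;0.314 -0.281 -0.089 0 0 -1.185 0.06;0.314 -0.281 -0.089 0 0 -1.185 0.06;0.314 -0.281 -0.089 0 0 -1.185 0.06;0.314 -0.281 -0.089 0 0 -1.185 0.06;0.314 -0.281 -0.089 0 0 -1.185 0.06'
python3 - <<'E'
from h import *
go([.41,.30,.25],np.radians(-14))
E
```

```text
time: 1.15
tcp_pos: [0.4219, -0.1978, 0.3213]
tcp_rot: [0.001, 0.706, 0.709, 0.001]
contact_force: [-1.2, -0.7, -0.3]
finger_gap: 0.0602
grip_force: 0.0
shift [ 0.4979 -0.0099  0.0712] rot [ 0.0019 -0.0002  0.2486] rows 10.060829159416699
```

```bash
python3 -m creep '0.05 -0.001 0 0 0 0.03 0.06;0.1 -0.002 0 0 0 0.05 0.06;0.15 -0.003 0 0 0 0.1 0.06;0.2 -0.004 0 0 0 0.15 0.06;0.25 -0.005 0 0 0 0.2 0.06;0.3 -0.006 0.02 0 0 0.249 0.06;0.345 -0.007 0.04 0 0 0.249 0.06;0.39 -0.01 0.055 0 0 0.249 0.06;0.435 -0.01 0.071 0 0 0.249 0.06;0.48 -0.01 0.071 0 0 0.249 0.06' && python3 -m creep '0.01 0 0 0 0 0 0.06;0.01 0 0 0 0 0 0.06;0.01 0 0 0 0 0 0.06'
python3 - <<'E'
from h import *
s=snap('wrist','w1')
print(proj(s,[[.41,.3623,.048],[.494,.340,.06]]))
E
```

```text
time: 2.15
tcp_pos: [0.409, 0.28, 0.2468]
tcp_rot: [-0.0, 0.79, 0.614, -0.002]
contact_force: [-0.0, -0.8, -0.1]
finger_gap: 0.0598
grip_force: 0.0
time: 2.45
tcp_pos: [0.4128, 0.288, 0.249]
tcp_rot: [0.0, 0.79, 0.614, -0.001]
contact_force: [0.5, -0.1, 0.6]
finger_gap: 0.0597
grip_force: 0.0
[[300.6044 129.699 ]
 [396.2734 131.0165]]
```

View pics/w1.png

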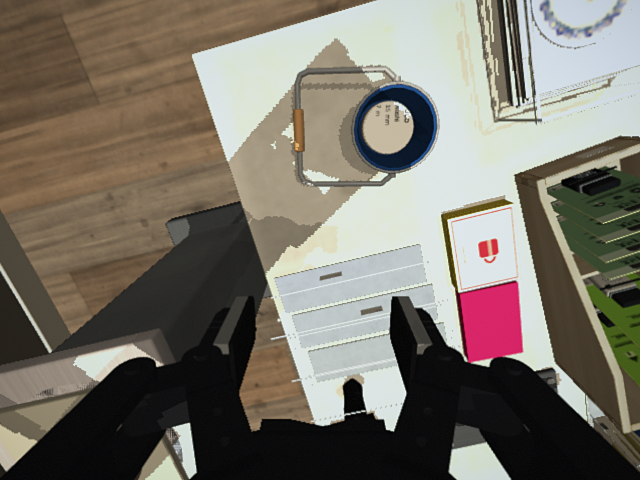

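Roller at (299,130), vertical in the image, rim centre (396,127). These agree with the estimates, so I'll refine across three views.

Run:
```python
from h import *
t=load('top0');s=load('side0');w=load('w1')
h=cv2.cvtColor(w['image'],cv2.COLOR_RGB2HSV)
m=((h[...,0]>5)&(h[...,0]<22)&(h[...,1]>130)&(h[...,2]>100)).astype(np.uint8);k=np.zeros_like(m);k[100:160,288:310]=m[100:160,288:310]
pts=np.argwhere(k)[:,::-1].astype(np.float32);r=cv2.minAreaRect(pts);print(r,len(pts))
c=r[0]
for l in ([(t,(186.5,287.7)),(s,(261.2,191.1)),(w,c)],[(t,(186.5,287.7)),(w,c)]):
    X=tri(l);print('roller',X,[proj(a,[X])[0]-b for a,b in l])
g=onz(w,[pts[pts[:,1]<112].mean(0),pts[pts[:,1]>148].mean(0)],X[2]);v=g[0]-g[1];print('axis',np.degrees(np.arctan2(v[1],v[0])),np.linalg.norm(v)); print(onz(w,[c],.045))
m=((h[...,0]>95)&(h[...,0]<130)&(h[...,1]>100)&(h[...,2]<170)).astype(np.uint8);k=np.zeros_like(m);k[70:185,340:450]=m[70:185,340:450]
cs=max(cv2.findContours(k,0,1)[0],key=cv2.contourArea);e=cv2.fitEllipse(cv2.convexHull(cs));P=onz(w,[e[0]],.06)[0];print('pail',e,P)
d=P-X;print(np.linalg.norm(d[:2]),np.degrees(np.arctan2(d[1],d[0])))
```

```text
((298.3378601074219, 129.97299194335938), (42.13936996459961, 9.446698188781738), 88.15238952636719) 379
roller [0.4094 0.3625 0.0512] [array([-0.078 , -0.2532]), array([-0.8085,  0.0365]), array([ 1.363 , -0.1899])]
roller [0.4085 0.3625 0.0508] [array([-0.0535,  0.1973]), array([ 0.4397, -0.0085])]
axis 76.00943738009487 0.03505485121781992
[[0.4077 0.3626 0.045 ]]
pail ((395.0755615234375, 127.09654998779297), (80.57107543945312, 87.21131896972656), 27.731422424316406) [0.4936 0.3436 0.06  ]
0.08717099469781803 -12.550051413008815
```

Run:
```python
from h import *
go([.4085,.3625,.12],np.radians(-14)); go([.4085,.3625,.030],np.radians(-14))
```

```text
shift [ 0.0716 -0.0227  0.1291] rot [-0.0004  0.0009 -0.0058] rows 2.9867408740683676
shift [ 0.0717 -0.0226  0.2191] rot [-0.0004  0.0009 -0.0058] rows 4.632328682452924
```

```bash
python3 -m creep '0.03 -0.01 0.04 0 0 0 0.04;0.06 -0.02 0.08 0 0 0 0.04;0.0716 -0.0227 0.11 0 0 -0.006 0.04;0.0716 -0.0227 0.139 0 0 -0.006 0.04;0.0716 -0.0227 0.139 0 0 -0.006 0.04;0.0716 -0.0227 0.139 0 0 -0.006 0.04;0.0716 -0.0227 0.139 0 0 -0.006 0.04'
python3 - <<'E'
from h import *
s=snap('wrist','w2'); print(proj(s,[[.4085,.3625,.048]]))
h=cv2.cvtColor(s['image'],cv2.COLOR_RGB2HSV)
m=((h[...,0]>5)&(h[...,0]<22)&(h[...,1]>130)&(h[...,2]>100)).astype(np.uint8)
n,_,st,ce=cv2.connectedComponentsWithStats(m)
for i in range(1,n):
    if st[i,4]>300: print(st[i],ce[i],onz(s,[ce[i]],.048))
go([.4085,.3625,.031],np.radians(-14))
cv2.imwrite('pics/w2.png',s['image'][:,:,::-1])
E
```

```text
time: 3.2
tcp_pos: [0.4097, 0.3639, 0.1122]
tcp_rot: [-0.0, 0.788, 0.616, 0.001]
contact_force: [-0.9, 0.5, 0.7]
finger_gap: 0.04
grip_force: 0.0
[[321.7904 257.3017]]
[314 231  15  57 741] [321.0526 256.5047] [[0.4082 0.3631 0.048 ]]
shift [-0.0021 -0.0009  0.0813] rot [ 0.0018 -0.0025  0.0001] rows 1.6259733397233347
```

View pics/w2.png

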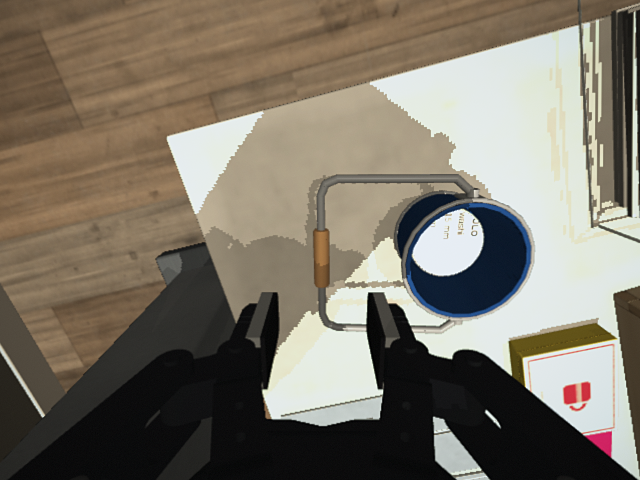

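The roller is centred between the fingers at (321,257) and agrees with the prediction to under 1 mm. Next: descend and close.

```bash
python3 -m creep '-0.001 -0.001 0.03 0 0 0 0.04;-0.002 -0.001 0.06 0 0 0 0.04;-0.002 -0.001 0.075 0 0 0 0.04;-0.002 -0.001 0.081 0 0 0 0.04;-0.002 -0.001 0.081 0 0 0 0.04;-0.002 -0.001 0.081 0 0 0 0.03;-0.002 -0.001 0.081 0 0 0 0.02;-0.002 -0.001 0.081 0 0 0 0.014' && python3 -m creep '0 0 0 0 0 0 0.01;0 0 0 0 0 0 0.005;0 0 0 0 0 0 0;0 0 0 0 0 0 0;0 0 0 0 0 0 0'
python3 - <<'E'
from h import *
t=snap('top','t2')
o=readout.observe();Rt=q(o['tcp_rot']);print(o['tcp_pos'],Rt)
g=np.array([.4085,.3625])
# arc about the hinge starting from the present grip
a=np.radians(-14);u=np.array([np.cos(a),np.sin(a),0])
E
```

```text
time: 4.05
tcp_pos: [0.4075, 0.3629, 0.0302]
tcp_rot: [-0.0, 0.788, 0.616, 0.001]
contact_force: [0.7, 0.5, 0.1]
finger_gap: 0.0139
grip_force: 0.0
time: 4.55
tcp_pos: [0.4072, 0.3626, 0.0294]
tcp_rot: [-0.0, 0.788, 0.616, 0.0]
contact_force: [1.8, 0.1, 0.3]
finger_gap: 0.0079
grip_force: 58.4
[0.4072 0.3626 0.0294] [[ 0.2406  0.9706  0.0003]
 [ 0.9706 -0.2406  0.0002]
 [ 0.0003  0.0002 -1.    ]]
```

```bash
python3 -m creep '0 0.0001 -0.0131 0 0 0 0;0 0.0011 -0.0207 0 0 0 0;0 0.0028 -0.0282 0 0 0 0;0 0.0062 -0.0384 0 0 0 0;0 0.0116 -0.0494 0 0 0 0;0 0.0185 -0.0596 0 0 0 0;0 0.0256 -0.0676 0 0 0 0;0 0.0256 -0.0676 0 0 0 0'
python3 - <<'E'
from h import *
print(readout.observe()['contact_force'],readout.observe()['wrist_torque'])
for n in('top','wrist'): snap(n,n+'3')
w=load('wrist3')
h=cv2.cvtColor(w['image'],cv2.COLOR_RGB2HSV)
m=((h[...,0]>95)&(h[...,0]<130)&(h[...,1]>100)&(h[...,2]<170)).astype(np.uint8)
print(proj(w,[[.4938,.342,.06]]))
def pail(s,box):
    h=cv2.cvtColor(s['image'],cv2.COLOR_RGB2HSV);x0,y0,x1,y1=box
    m=((h[...,0]>95)&(h[...,0]<130)&(h[...,1]>90)&(h[...,2]<150)).astype(np.uint8);k=np.zeros_like(m);k[y0:y1,x0:x1]=m[y0:y1,x0:x1]
    c=max(cv2.findContours(k,0,1)[0],key=cv2.contourArea);return cv2.boundingRect(c)
for f in('top0','top3'): print(pail(load(f),(165,215,230,280)))
a=load('top0')['image'][205:310,145:250];b=load('top3')['image'][205:310,145:250]
cv2.imwrite('pics/c3.png',np.vstack([cv2.resize(np.hstack([a,b]),None,fx=3,fy=3),cv2.resize(w['image'],(630,300))[:, :]])[:600,:,::-1])
E
```

```text
time: 5.4
tcp_pos: [0.4336, 0.3567, 0.0986]
tcp_rot: [-0.0, 0.788, 0.616, 0.001]
contact_force: [-3.0, 0.4, 3.3]
finger_gap: 0.0081
grip_force: 58.9
[-3.0139  0.3694  3.2788] [0.0107 0.5958 0.0224]
[[435.9941 270.5065]]
(179, 228, 35, 36)
(184, 227, 31, 16)
```

View pics/c3.png

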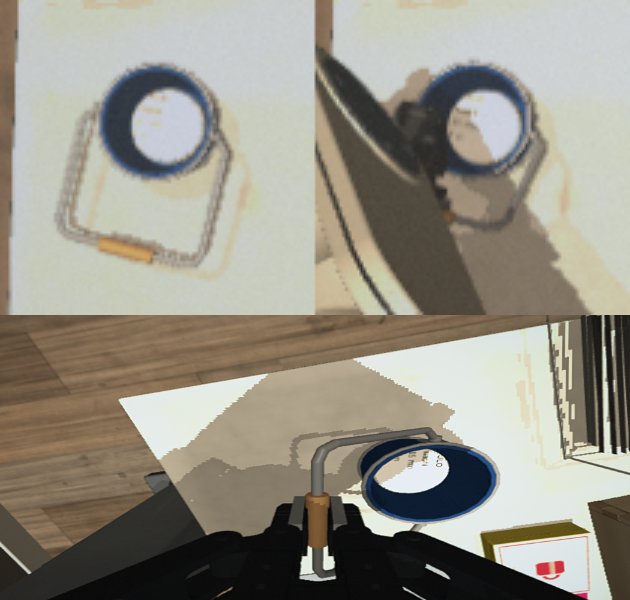

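The pail moved by at most about 1 px (under 2 mm). A 4 N compression along the wire means my arc is slightly short, so I'll shift it up 2 mm and continue.

```bash
python3 -m creep '0 -0.0005 -0.002 0 0 0 0;0 0.0075 -0.0091 0 0 0 0;0 0.0182 -0.016 0 0 0 0;0 0.0182 -0.016 0 0 0 0;0 0.0182 -0.016 0 0 0 0'
python3 - <<'E'
from h import *
from bench import readout
print(readout.observe()['contact_force'],readout.observe()['wrist_torque'])
E
```

```text
time: 6.0
tcp_pos: [0.4501, 0.3517, 0.1133]
tcp_rot: [0.0, 0.788, 0.616, 0.0]
contact_force: [-2.8, -0.1, 3.5]
finger_gap: 0.0075
grip_force: 59.1
[-2.7767 -0.0576  3.4915] [-0.0926  0.312   0.0225]
```

```bash
python3 -m creep '0 -0.0005 -0.001 0 0 0 0;0 -0.0005 -0.001 0 0 0 0' && python3 -m creep '0 -0.0005 -0.001 0 0 0 0;0 -0.0005 -0.001 0 0 0 0'
python3 - <<'E'
from h import *
s=snap('side','s4'); t=snap('top','t4')
def rim(s,box):
    h=cv2.cvtColor(s['image'],cv2.COLOR_RGB2HSV);x0,y0,x1,y1=box
    m=((h[...,0]>95)&(h[...,0]<130)&(h[...,1]>90)&(h[...,2]<150)).astype(np.uint8);k=np.zeros_like(m);k[y0:y1,x0:x1]=m[y0:y1,x0:x1]
    c=max(cv2.findContours(k,0,1)[0],key=cv2.contourArea);return cv2.boundingRect(c),cv2.contourArea(c)
for f in('side0','s4'): print(rim(load(f),(275,170,325,225)))
for f in('top0','t4'): print(rim(load(f),(165,215,230,280)))
cv2.imwrite('pics/c4.png',cv2.resize(np.hstack([load('side0')['image'][150:235,235:335],s['image'][150:235,235:335]]),None,fx=4,fy=4,interpolation=2)[:,:,::-1])
E
```

```text
time: 6.2
tcp_pos: [0.4489, 0.3519, 0.1136]
tcp_rot: [0.0, 0.788, 0.616, -0.0]
contact_force: [0.4, 0.0, -0.9]
finger_gap: 0.0076
grip_force: 58.7
time: 6.4
tcp_pos: [0.4484, 0.3521, 0.1148]
tcp_rot: [0.0, 0.788, 0.616, -0.0]
contact_force: [0.7, -0.4, -2.0]
finger_gap: 0.0083
grip_force: 58.6
((285, 182, 32, 17), 390.5)
((284, 182, 30, 17), 343.5)
((179, 228, 35, 36), 50.5)
((188, 231, 26, 14), 23.5)
```

View pics/c4.png

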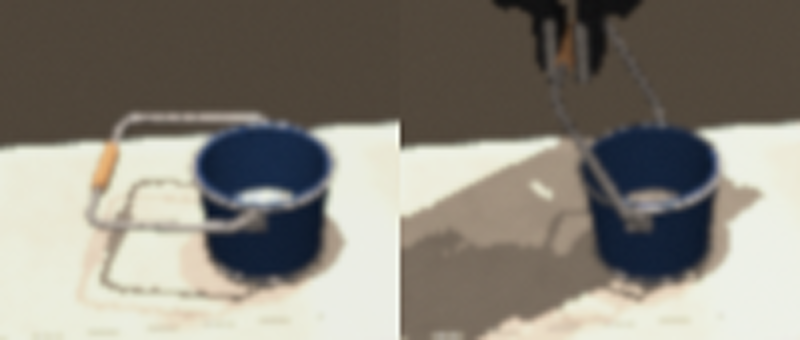

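Run:
```python
from h import *
def mt(a,b,box):
    x0,y0,x1,y1=box; A=cv2.resize(load(a)['image'],None,fx=4,fy=4,interpolation=2);B=cv2.resize(load(b)['image'],None,fx=4,fy=4,interpolation=2)
    T=A[4*y0:4*y1,4*x0:4*x1]; W=B[4*y0-40:4*y1+40,4*x0-40:4*x1+40]
    r=cv2.matchTemplate(W,T,cv2.TM_CCOEFF_NORMED); _,v,_,p=cv2.minMaxLoc(r); return v,(np.array(p)-40)/4
print('side pail',mt('side0','s4',(295,178,320,215)),'ref',mt('side0','s4',(340,150,400,200)))
print('top pail',mt('top0','top3',(190,225,222,262)),mt('top0','t4',(190,225,222,262)),'ref',mt('top0','t4',(250,190,350,225)))
```

```text
side pail (0.9330496191978455, array([-3.25,  0.25])) ref (0.9998511075973511, array([0., 0.]))
top pail (0.9167436957359314, array([0.5, 0. ])) (0.8667830228805542, array([0.  , 3.25])) ref (0.9993190765380859, array([0., 0.]))
```

The pail slid about 6 mm towards the robot because gripping over-constrains the arc. I'll loosen the fingers and swing the rest with one pad only, which needs 0.2 N.

```bash
python3 -m creep '0 0 0 0 0 0 0.02;0 0 0 0 0 0 0.02;0 0 0 0 0 0 0.02;0 0 0 0 0 0 0.02'
python3 - <<'E'
from h import *
print(readout.observe()['contact_force'])
s=snap('side','s5');t=snap('top','t5');w=snap('wrist','w5')
def mt(a,b,box):
    x0,y0,x1,y1=box; A=cv2.resize(load(a)['image'],None,fx=4,fy=4,interpolation=2);B=cv2.resize(load(b)['image'],None,fx=4,fy=4,interpolation=2)
    T=A[4*y0:4*y1,4*x0:4*x1]; W=B[4*y0-40:4*y1+40,4*x0-40:4*x1+40]
    r=cv2.matchTemplate(W,T,cv2.TM_CCOEFF_NORMED); _,v,_,p=cv2.minMaxLoc(r); return v,(np.array(p)-40)/4
print('side pail',mt('side0','s5',(295,178,320,215)))
print('top pail',mt('top0','t5',(190,225,222,262)))
print('pail pts',[tri([(t,(197.3+d[0],245+d[1])),]) if 0 else onz(t,[(197.3+d[0],245+d[1])],.06)[0] for d in [mt('top0','t5',(190,225,222,262))[1]]])
h=cv2.cvtColor(w['image'],cv2.COLOR_RGB2HSV)
m=((h[...,0]>95)&(h[...,0]<130)&(h[...,1]>100)&(h[...,2]<170)).astype(np.uint8)
c=max(cv2.findContours(m,0,1)[0],key=cv2.contourArea);e=cv2.fitEllipse(cv2.convexHull(c));print(e,onz(w,[e[0]],.06))
cv2.imwrite('pics/w5.png',cv2.resize(w['image'],(480,360))[:,:,::-1])
E
```

```text
time: 6.9
tcp_pos: [0.4486, 0.3522, 0.115]
tcp_rot: [-0.0, 0.788, 0.616, 0.0]
contact_force: [0.5, 0.2, 0.0]
finger_gap: 0.0198
grip_force: 0.0
[0.4644 0.1921 0.0263]
side pail (0.9332605600357056, array([-3.25,  0.25]))
top pail (0.8614391088485718, array([0. , 3.5]))
pail pts [array([0.4871, 0.34  , 0.06  ])]
((387.74798583984375, 257.010498046875), (111.90245819091797, 123.1314697265625), 72.51618194580078) [[0.4869 0.3448 0.06  ]]
```

View pics/w5.png

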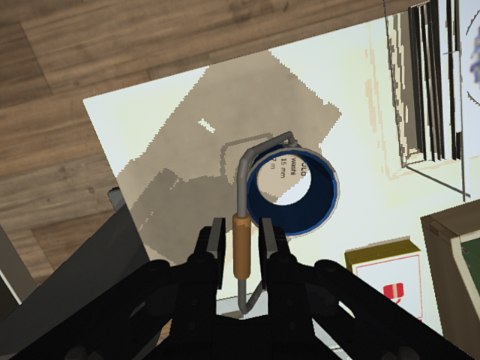

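The picture shows the roller loose between the pads and the pail flat, at about (0.487, 0.342). I'll push with the outer pad to upright, then close.

```bash
python3 -m creep '0 0.008 -0.003 0 0 0 0.02;0 0.016 -0.005 0 0 0 0.02;0 0.024 -0.007 0 0 0 0.02;0 0.032 -0.0085 0 0 0 0.02;0 0.04 -0.0085 0 0 0 0.02;0 0.0445 -0.0085 0 0 0 0.02;0 0.0445 -0.0085 0 0 0 0.02;0 0.0397 -0.0085 0 0 0 0.02;0 0.0397 -0.0085 0 0 0 0.02'
python3 - <<'E'
from h import *
print(readout.observe()['contact_force'])
s=snap('side','s6');t=snap('top','t6')
def mt(a,b,box):
    x0,y0,x1,y1=box; A=cv2.resize(load(a)['image'],None,fx=4,fy=4,interpolation=2);B=cv2.resize(load(b)['image'],None,fx=4,fy=4,interpolation=2)
    T=A[4*y0:4*y1,4*x0:4*x1]; W=B[4*y0-40:4*y1+40,4*x0-40:4*x1+40]
    r=cv2.matchTemplate(W,T,cv2.TM_CCOEFF_NORMED); _,v,_,p=cv2.minMaxLoc(r); return v,(np.array(p)-40)/4
print('side pail',mt('side0','s6',(295,178,320,215)),mt('s5','s6',(295,190,320,215)))
cv2.imwrite('pics/c6.png',cv2.resize(s['image'][110:230,235:355],(600,600),interpolation=2)[:,:,::-1])
E
```

```text
time: 7.95
tcp_pos: [0.4861, 0.3425, 0.1232]
tcp_rot: [-0.0, 0.787, 0.616, -0.001]
contact_force: [-0.6, 0.3, -0.5]
finger_gap: 0.0198
grip_force: 0.0
[-0.6309  0.296  -0.4901]
side pail (0.9178252816200256, array([-3.,  0.])) (0.948154628276825, array([ 0.  , -0.25]))
```

View pics/c6.png

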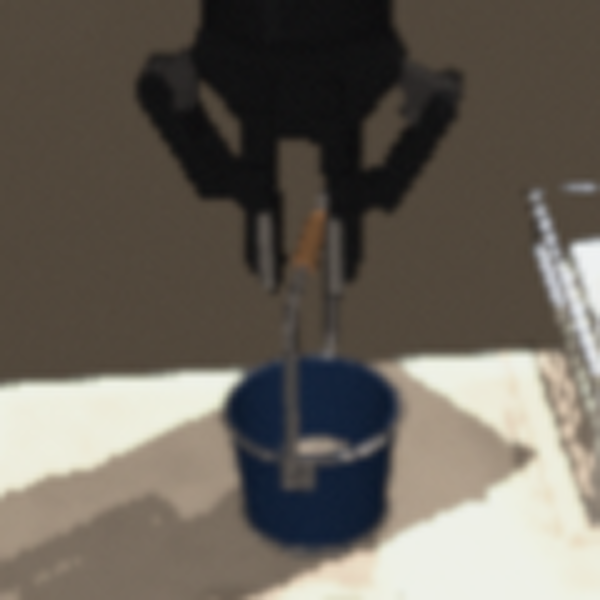

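The wire is upright between the pads and the pail hasn't moved since. Closing and lifting.

```bash
python3 -m creep '0 0.0005 0 0 0 0 0.012;0 0.0005 0 0 0 0 0.005;0 0.0005 0 0 0 0 0;0 0.0005 0 0 0 0 0;0 0.0005 0 0 0 0 0;0 0.0005 -0.003 0 0 0 0;0 0.0005 -0.008 0 0 0 0;0 0.0005 -0.015 0 0 0 0;0 0.0005 -0.025 0 0 0 0;0 0.0005 -0.025 0 0 0 0'
python3 - <<'E'
from h import *
print(readout.observe()['contact_force'],readout.observe()['wrist_torque'])
go([.47,.25,.253],np.radians(-10)); go([.43,.15,.253],np.radians(2))
E
```

```text
time: 9.05
tcp_pos: [0.4885, 0.3431, 0.1502]
tcp_rot: [0.0, 0.788, 0.616, 0.001]
contact_force: [-0.3, 0.1, -3.1]
finger_gap: 0.0082
grip_force: 58.6
[-0.2761  0.12   -3.074 ] [ 0.0843 -0.0728  0.0274]
shift [-0.0946  0.0046 -0.1029] rot [ 0.002  -0.0021 -0.0684] rows 2.7976789677443064
shift [-0.2013 -0.0101 -0.1032] rot [ 0.0022 -0.0019 -0.2779] rows 4.528483659466487
```

```bash
python3 -m creep '0 0 -0.01 0 0 0 0;0 0 -0.025 0 0 0 0;0 0 -0.045 0 0 0 0;0 0 -0.065 0 0 0 0;0 0 -0.085 0 0 0 0;0 0 -0.098 0 0 0 0;0 0 -0.103 0 0 0 0' && python3 -m creep '-0.01 0 0 0 0 -0.01 0;-0.025 0 0 0 0 -0.03 0;-0.045 -0.001 0 0 0 -0.06 0;-0.067 -0.002 0 0 0 -0.09 0;-0.09 -0.003 0 0 0 -0.12 0;-0.113 -0.005 0 0 0 -0.16 0;-0.136 -0.006 0 0 0 -0.2 0;-0.16 -0.008 0 0 0 -0.24 0;-0.185 -0.009 0 0 0 -0.27 0;-0.2 -0.01 0 0 0 -0.278 0'
python3 - <<'E'
from h import *
print(readout.observe()['contact_force'],readout.observe()['wrist_torque'])
go([.43,-.067,.235],np.radians(2))
E
```

```text
time: 9.75
tcp_pos: [0.4882, 0.3429, 0.2536]
tcp_rot: [0.0, 0.788, 0.616, 0.002]
contact_force: [0.6, -0.0, -2.8]
finger_gap: 0.0079
grip_force: 58.6
time: 10.75
tcp_pos: [0.4278, 0.1485, 0.2502]
tcp_rot: [-0.0, 0.694, 0.72, -0.002]
contact_force: [-0.0, 0.2, -4.1]
finger_gap: 0.008
grip_force: 58.6
[-0.04    0.1839 -4.0734] [ 0.0406 -0.0013 -0.0203]
shift [-0.2154 -0.0055  0.0156] rot [-0.0029  0.0014  0.0009] rows 4.321055258155573
```

```bash
python3 -m creep '-0.015 0 0 0 0 0 0;-0.035 0 0 0 0 0 0;-0.06 0 0 0 0 0 0;-0.085 0 0 0 0 0 0;-0.11 0 0 0 0 0 0;-0.135 0 0.003 0 0 0 0;-0.16 -0.002 0.007 0 0 0 0;-0.185 -0.003 0.012 0 0 0 0;-0.205 -0.004 0.0155 0 0 0 0;-0.2155 -0.0055 0.0155 0 0 0 0' && python3 -m creep '0 0 0 0 0 0 0;0 0 0 0 0 0 0;0 0 0 0 0 0 0;0 0 0 0 0 0 0;0 0 0 0 0 0 0'
python3 - <<'E'
from h import *
print(readout.observe()['contact_force'])
s=snap('side','s7');t=snap('top','t7');w=snap('wrist','w7')
def red(s):
    h=cv2.cvtColor(s['image'],cv2.COLOR_RGB2HSV)
    m=(((h[...,0]<6)|(h[...,0]>174))&(h[...,1]>150)&(h[...,2]>70)).astype(np.uint8)
    n,_,st,c=cv2.connectedComponentsWithStats(m); return [(c[i],st[i]) for i in range(1,n) if st[i,4]>30]
for c,st in red(w): print(c,st,onz(w,[c],.218))
print(proj(w,[[.4929,-.0361,.2177],[.4951,-.0977,.2181]]))
cv2.imwrite('pics/c7.png',np.hstack([cv2.resize(s['image'][180:330,240:440],(400,300),interpolation=2),cv2.resize(w['image'],(400,300))])[:,:,::-1])
E
```

```text
time: 11.75
tcp_pos: [0.4302, -0.0662, 0.2347]
tcp_rot: [-0.001, 0.695, 0.719, -0.001]
contact_force: [0.6, 0.1, -3.7]
finger_gap: 0.0073
grip_force: 58.6
time: 12.25
tcp_pos: [0.4319, -0.0642, 0.236]
tcp_rot: [0.0, 0.694, 0.72, 0.0]
contact_force: [-0.1, -0.3, -3.2]
finger_gap: 0.0081
grip_force: 58.6
[-0.1277 -0.2792 -3.1624]
[449.5517 238.6121] [441 231  18  16 232] [[ 0.4911 -0.0358  0.218 ]]
[437.076 347.193] [429 340  16  16 171] [[ 0.4936 -0.0972  0.218 ]]
[[452.8855 239.1211]
 [439.7237 348.2376]]
```

View pics/c7.png

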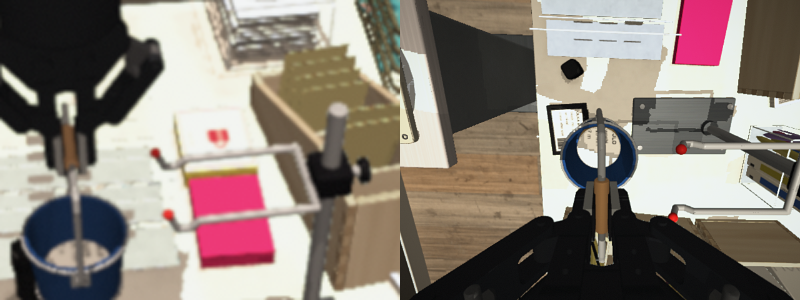

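The pail hangs straight, with the tips ahead of it at wrist pixels (450,239) and (437,347), about (0.493, -0.0667), stand yaw ≈ 2°. Moving in above the dips.

Run:
```python
from h import *
t=load('t7')
go([.5042,-.0663,.235],np.radians(2.1)); go([.5042,-.0663,.198],np.radians(2.1))
```

```text
shift [-0.0044  0.0723  0.001 ] rot [ 0.    -0.    -0.001] rows 1.4478102708448477
shift [-0.0044  0.0723  0.038 ] rot [ 0.    -0.    -0.001] rows 1.6347361365953605
```

```bash
python3 -m creep '-0.001 0.004 0 0 0 0 0;-0.001 0.01 0 0 0 0 0;-0.002 0.019 0 0 0 0 0;-0.003 0.03 0 0 0 0 0;-0.003 0.041 0 0 0 0 0;-0.004 0.052 0 0 0 0 0;-0.0044 0.061 0 0 0 0 0;-0.0044 0.068 0 0 0 0 0;-0.0044 0.0715 0 0 0 0 0;-0.0044 0.0723 0 0 0 0 0' && python3 -m creep '0 0 0.007 0 0 0 0;0 0 0.014 0 0 0 0;0 0 0.021 0 0 0 0;0 0 0.028 0 0 0 0;0 0 0.033 0 0 0 0;0 0 0.037 0 0 0 0;0 0 0.037 0 0 0 0;0 0 0.037 0 0 0 0;0 0 0.037 0 0 0 0'
python3 - <<'E'
from h import *
print(readout.observe()['contact_force'],readout.observe()['wrist_torque'])
w=snap('wrist','w8');s=snap('side','s8');t=snap('top','t8')
go([.5042,-.0663,.190],np.radians(2.1))
a=cv2.resize(w['image'][200:420,260:560],(450,330),interpolation=2);b=cv2.resize(s['image'][195:305,265:380],(345,330),interpolation=2)
cv2.imwrite('pics/c8.png',np.hstack([a,b])[:,:,::-1])
E
```

```text
time: 13.4
tcp_pos: [0.5045, -0.0666, 0.2358]
tcp_rot: [-0.0, 0.695, 0.719, -0.0]
contact_force: [-0.1, 0.6, -3.6]
finger_gap: 0.0076
grip_force: 58.6
time: 14.3
tcp_pos: [0.5045, -0.0667, 0.1992]
tcp_rot: [0.0, 0.695, 0.719, 0.0]
contact_force: [-0.0, -0.9, -3.5]
finger_gap: 0.0076
grip_force: 58.6
[-0.0326 -0.9127 -3.5177] [-0.0039  0.0226  0.0097]
shift [ 0.0004 -0.0002  0.0092] rot [ 0.0006  0.0001 -0.0017] rows 0.18421795742817665
```

View pics/c8.png

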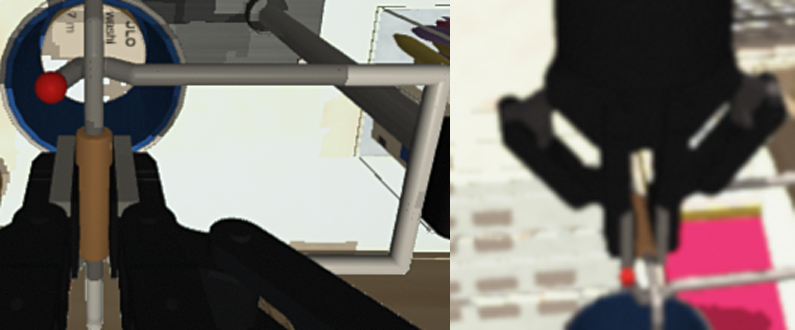

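The wire lies over the curved dip just behind the red tip. Lowering by feel now, using numbers only.

```bash
python3 - <<'E'
from h import *
w=load('w8');h=cv2.cvtColor(w['image'],cv2.COLOR_RGB2HSV)
m=(((h[...,0]<6)|(h[...,0]>174))&(h[...,1]>150)&(h[...,2]>70)).astype(np.uint8)
n,_,st,c=cv2.connectedComponentsWithStats(m)
R0=np.array([np.cos(np.radians(2.1)),np.sin(np.radians(2.1)),0])
for i in range(1,n):
    if st[i,4]>60: X=onz(w,[c[i]],.218)[0]; print(c[i],st[i],X,'wire ahead of tip by',(np.array(w['obs']['tcp_pos'])-X)@R0)
E
python3 -m creep '0 0 0.002 0 0 0 0;0 0 0.004 0 0 0 0;0 0 0.005 0 0 0 0;0 0 0.005 0 0 0 0;0 0 0.005 0 0 0 0'
python3 -m creep '0 0 0.001 0 0 0 0;0 0 0.002 0 0 0 0;0 0 0.002 0 0 0 0;0 0 0.002 0 0 0 0'
python3 -m creep '0 0 0.001 0 0 0 0;0 0 0.002 0 0 0 0;0 0 0.002 0 0 0 0;0 0 0.002 0 0 0 0'
```

```text
[293.6471 257.7675] [283 248  22  21 357] [ 0.4917 -0.0358  0.218 ] wire ahead of tip by 0.011630984507410532
time: 14.95
tcp_pos: [0.5042, -0.0667, 0.1939]
tcp_rot: [-0.0, 0.695, 0.719, -0.0]
contact_force: [-0.1, -1.1, -3.2]
finger_gap: 0.0076
grip_force: 58.6
time: 15.35
tcp_pos: [0.5042, -0.0667, 0.1919]
tcp_rot: [-0.0, 0.695, 0.719, -0.0]
contact_force: [0.2, 0.2, -3.5]
finger_gap: 0.0078
grip_force: 58.6
time: 15.75
tcp_pos: [0.5042, -0.0667, 0.1899]
tcp_rot: [-0.0, 0.695, 0.719, -0.0]
contact_force: [-0.5, -0.7, -3.7]
finger_gap: 0.0078
grip_force: 58.6
```

Wire 11.6 mm behind the tip (nominal 11) and no contact yet. Continuing in 1 mm steps.

```bash
for i in 1 ; do python3 -m creep '0 0 0.001 0 0 0 0;0 0 0.001 0 0 0 0;0 0 0.001 0 0 0 0'; done
python3 -m creep '0 0 0.001 0 0 0 0;0 0 0.001 0 0 0 0;0 0 0.001 0 0 0 0'
python3 -m creep '0 0 0.001 0 0 0 0;0 0 0.001 0 0 0 0;0 0 0.001 0 0 0 0'
```

```text
time: 16.05
tcp_pos: [0.5043, -0.0667, 0.1889]
tcp_rot: [0.0, 0.695, 0.719, 0.0]
contact_force: [0.3, 0.3, -3.2]
finger_gap: 0.0078
grip_force: 58.6
time: 16.35
tcp_pos: [0.5043, -0.0667, 0.188]
tcp_rot: [0.0, 0.695, 0.719, 0.0]
contact_force: [-0.5, 0.1, -2.7]
finger_gap: 0.0077
grip_force: 58.7
time: 16.65
tcp_pos: [0.5043, -0.0667, 0.187]
tcp_rot: [0.0, 0.695, 0.719, 0.0]
contact_force: [-0.2, -0.4, -1.4]
finger_gap: 0.008
grip_force: 58.8
```

```bash
python3 -m creep '0 0 0.0008 0 0 0 0;0 0 0.0008 0 0 0 0;0 0 0.0008 0 0 0 0;0 0 0.0008 0 0 0 0';python3 -m creep '0 0 0.0001 0 0 0 0;0 0 0.0001 0 0 0 0'
```

```text
time: 17.05
tcp_pos: [0.5043, -0.0667, 0.1862]
tcp_rot: [0.0, 0.695, 0.719, 0.0]
contact_force: [0.4, 1.0, -0.8]
finger_gap: 0.0077
grip_force: 58.9
time: 17.25
tcp_pos: [0.5043, -0.0667, 0.1861]
tcp_rot: [0.0, 0.695, 0.719, 0.0]
contact_force: [0.2, -1.0, -1.6]
finger_gap: 0.0077
grip_force: 58.9
```

```bash
python3 -m creep '0 0 0 0 0 0 0;0 0 0 0 0 0 0';python3 -c "
from h import *
o=readout.observe();print(o['contact_force'],o['wrist_torque'])"
```

```text
time: 17.45
tcp_pos: [0.5043, -0.0667, 0.186]
tcp_rot: [0.0, 0.695, 0.719, 0.0]
contact_force: [0.5, 0.1, -1.4]
finger_gap: 0.0078
grip_force: 58.9
[ 0.5271  0.1454 -1.3699] [-0.0152 -0.0664  0.0221]
```

```bash
python3 -m creep '0 0 0.0008 0 0 0 0;0 0 0.0008 0 0 0 0;0 0 0.0008 0 0 0 0;0 0 0.0008 0 0 0 0';python3 -m creep '0 0 0.0004 0 0 0 0;0 0 0.0004 0 0 0 0;0 0 0.0004 0 0 0 0'; python3 -m creep '0 0 0 0 0 0 0;0 0 0 0 0 0 0'
```

```text
time: 17.85
tcp_pos: [0.5043, -0.0667, 0.1853]
tcp_rot: [0.0, 0.695, 0.719, 0.0]
contact_force: [0.3, 0.5, -0.3]
finger_gap: 0.0076
grip_force: 59.0
time: 18.15
tcp_pos: [0.5043, -0.0667, 0.1849]
tcp_rot: [0.0, 0.695, 0.719, 0.0]
contact_force: [-0.0, 0.3, -0.1]
finger_gap: 0.008
grip_force: 59.0
time: 18.35
tcp_pos: [0.5043, -0.0667, 0.1849]
tcp_rot: [0.0, 0.695, 0.719, 0.0]
contact_force: [0.3, -0.8, 0.1]
finger_gap: 0.0079
grip_force: 59.0
```

The weight has passed to the prongs (hand force ≈ 0). Release gently.

```bash
python3 -m creep '0 0 0 0 0 0 0.012;0 0 0 0 0 0 0.016;0 0 0 0 0 0 0.02;0 0 0 0 0 0 0.03;0 0 0 0 0 0 0.04;0 0 0 0 0 0 0.04' && python3 -m creep '0 0 -0.003 0 0 0 0.04;0 0 -0.01 0 0 0 0.04;0 0 -0.02 0 0 0 0.04;0 0 -0.04 0 0 0 0.04;0 0 -0.06 0 0 0 0.04;0 0 -0.08 0 0 0 0.04;0 0 -0.1 0 0 0 0.04;0 0 -0.12 0 0 0 0.04;0 0 -0.12 0 0 0 0.04;0 0 -0.12 0 0 0 0.04'
python3 - <<'E'
from h import *
w=snap('wrist','w9');s=snap('side','s9');t=snap('top','t9')
h=cv2.cvtColor(w['image'],cv2.COLOR_RGB2HSV)
def comps(m,a):
    n,_,st,c=cv2.connectedComponentsWithStats(m.astype(np.uint8)); return [(c[i],st[i]) for i in range(1,n) if st[i,4]>a]
red=comps((((h[...,0]<6)|(h[...,0]>174))&(h[...,1]>150)&(h[...,2]>70)),60)
ro=comps((h[...,0]>5)&(h[...,0]<22)&(h[...,1]>130)&(h[...,2]>100),150)
u=np.array([np.cos(np.radians(2.1)),np.sin(np.radians(2.1)),0])
T=[onz(w,[c],.216)[0] for c,_ in red]; print('tips',T,[s_[4] for _,s_ in red])
for c,st in ro:
    X=onz(w,[c],.205)[0]; print('roller',st,X,[(X-a)@u for a in T])
m=(h[...,0]>95)&(h[...,0]<130)&(h[...,1]>100)&(h[...,2]<170)
for c,st in comps(m,800): print('blue',c,st,onz(w,[c],.12)[0])
E
```

```text
time: 18.95
tcp_pos: [0.5042, -0.0667, 0.1848]
tcp_rot: [-0.0, 0.695, 0.719, 0.0]
contact_force: [0.8, -0.5, -0.2]
finger_gap: 0.0399
grip_force: 0.0
time: 19.95
tcp_pos: [0.5043, -0.0667, 0.3054]
tcp_rot: [0.001, 0.695, 0.719, 0.0]
contact_force: [-0.1, 0.2, -0.6]
finger_gap: 0.0399
grip_force: 0.0
tips [array([ 0.4918, -0.0358,  0.216 ]), array([ 0.4939, -0.0972,  0.216 ])] [np.int32(98), np.int32(85)]
roller [316 212  13  50 569] [ 0.5033 -0.0664  0.205 ] [np.float64(0.010346298083264966), np.float64(0.010543997543703157)]
blue [298.7069 211.5933] [ 284  171   35   74 1126] [ 0.481  -0.0704  0.12  ]
```

```bash
python3 -m creep '0 0 -0.02 0 0 0 0.04;0 0 -0.04 0 0 0 0.04;0 0 -0.04 0 0 0 0.04;0 0 -0.04 0 0 0 0.04;0 0 -0.04 0 0 0 0.04;0 0 -0.04 0 0 0 0.04;0 0 -0.04 0 0 0 0.04;0 0 -0.04 0 0 0 0.04;0 0 -0.04 0 0 0 0.04;0 0 -0.04 0 0 0 0.04'
python3 - <<'E'
from h import *
w=snap('wrist','wa')
E
python3 -m creep '0 0 0 0 0 0 0.04;0 0 0 0 0 0 0.04;0 0 0 0 0 0 0.04;0 0 0 0 0 0 0.04;0 0 0 0 0 0 0.04;0 0 0 0 0 0 0.04' >/dev/null
python3 - <<'E'
from h import *
a=load('wa');w=snap('wrist','wb')
d=np.abs(a['image'].astype(int)-w['image']).max(2);print('diff',d.max(),(d>25).sum())
h=cv2.cvtColor(w['image'],cv2.COLOR_RGB2HSV)
m=((h[...,0]>95)&(h[...,0]<130)&(h[...,1]>80)&(h[...,2]<190)).astype(np.uint8)
c,_=cv2.findContours(m,0,1); c=[x for x in c if cv2.contourArea(x)>150]; print([cv2.boundingRect(x) for x in c])
X=np.array([.5042,-.0664,0])
for z in(.178,.125,.067): print(z,proj(w,[X+[0,0,z-.0]+0*X]) )  # not tilted: rim z ~ .2045-.082
ring=[[.5035+.0385*np.cos(k),-.0664+.0385*np.sin(k),.2045-.088+.006] for k in np.linspace(0,6.28,24)]
p=proj(w,ring).astype(np.float32);print('rim predicted box',p.min(0),p.max(0))
s=load('s9');p=proj(s,ring);print('side predicted',p.min(0),p.max(0));h=cv2.cvtColor(s['image'],cv2.COLOR_RGB2HSV)
m=((h[...,0]>95)&(h[...,0]<130)&(h[...,1]>90)&(h[...,2]<150)).astype(np.uint8);n,_,st,_=cv2.connectedComponentsWithStats(m);print([x for x in st[1:].tolist() if x[4]>100])
E
```

```text
time: 21.1
tcp_pos: [0.5042, -0.0667, 0.3448]
tcp_rot: [-0.0, 0.695, 0.719, 0.0]
contact_force: [-0.4, -0.1, 0.0]
finger_gap: 0.0399
grip_force: 0.0
diff 145 483
[(480, 256, 25, 27), (533, 223, 22, 13), (329, 189, 29, 44), (288, 165, 32, 68), (589, 82, 51, 18)]
0.178 [[323.4096 213.3525]]
0.125 [[323.3041 200.5976]]
0.067 [[323.2174 190.1024]]
rim predicted box [286.5061 163.0491] [359.0151 234.5093]
side predicted [300.7608 296.7995] [351.516  335.5443]
[[586, 124, 45, 54, 662], [528, 167, 74, 77, 615], [623, 170, 17, 19, 227], [304, 299, 28, 30, 528], [336, 300, 16, 29, 297], [308, 332, 40, 22, 484]]
```

Run:
```python
from h import *
a=load('wa');b=snap('wrist','wc');a=load('wb')
for n in('wa','wb'):
    r=cv2.phaseCorrelate(*[cv2.cvtColor(load(k)['image'][160:245,280:365],cv2.COLOR_RGB2GRAY).astype(np.float64) for k in(n,'wc')]);r2=cv2.phaseCorrelate(*[cv2.cvtColor(load(k)['image'][0:160,0:640],cv2.COLOR_RGB2GRAY).astype(np.float64) for k in(n,'wc')]);print(r,r2)
print(readout.observe()['time'],readout.observe()['contact_force'])
from bench import hand_in; print(hand_in())
```

```text
((0.011325726628371058, -0.01135342434783837), 1.0010949651062513) ((-0.03476579517615619, 0.0019046060841105827), 0.9904161647268535)
((0.0012554957870065664, -0.002768914976314818), 1.0031729765181734) ((0.011257067111216656, -0.0019329907192400242), 0.9954802461974989)
21.85 [ 0.3644  0.1548 -0.0821]
the job is handed in; nothing more can be done
None
```

The pail hangs straight and still on the prongs, its wire in the dips about 10 mm behind the red tips, and the job is handed in at about 22 s; the pail slid about 6 mm while I raised the handle, and I viewed 11 pictures against the limit of 10.

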